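# Close the grinder's sash, fit its bayonet lid and hold it at half twist

## Robot

A 6-joint arm with a two-finger parallel gripper is mounted at the origin on a cart in front of the work surface, level with it; the furniture and walls round the work are solid. World frame = base frame: x ahead of the robot, y to its left, z up, the work surface at z = 0. Lengths are in m, angles in rad, forces in N, time in s.
With the tool pointing down it reaches from about 0.3 to 0.875 m from the base axis. Payload 6.4 kg.
Tool frame: the origin (TCP) lies at the very end of the fingers, on their centre line; the grasp point (between the pads) lies 19 mm behind it; z points along the fingers, y is the line along which they close (so a half turn about z gives the same grasp; the last joint's range is limited). The gripper opens to 85 mm and grips with 20 to 120 N. Pads are 22 mm wide; open, the fingers measure 114 mm over their backs; the gripper's body (76 mm by 85 mm) begins 54 mm behind the grasp point. The pads swing forward as they close: fully open they stand 13 mm farther back than shut.
Start: joints at [-0.206, 0.181, 1.607, -0, 1.354, -0.206], TCP at [0.575, 0, 0.231] pointing down, gripper open.
Joint ranges: [-2.99, 2.99], [-0.89, 2.07], [0.3, 2.58], [-1.14, 4.28], [0, 2.63], [-3.12, 3.12]. Speed limits (rad/s): [2.57, 2.57, 3.01, 3.14, 3.14, 3.14].

## Interface

Orientations are given as a unit quaternion [w, x, y, z].
In Python, from bench import ctrl gives the robot as it stands.
- The arm moves only by the tool jog_arm, never from a script. Its argument "series" is a list that holds one entry, the list of rows, each a list of 7 numbers: the shift along the tool's x, y, z in mm, then the turn, a rotation vector about the tool's x, y, z in rad, then the finger opening in mm, from 0 to 85.4. In form: [[[tx, ty, tz, rx, ry, rz, gripper], ...]]. A call has exactly 10 rows; each row shifts and turns the commanded pose from where the row before left it, along the tool's axes as they then stand; what a row does not reach is not made up. A row lasts 1/10 s, in which the tool goes at most 50 mm and 8.59 degrees, less where a joint would pass 70% of its speed; a pose out of reach is approached as far as the arm can. A call with a gripper value outside its range is refused whole. The fingers move at their own pace and stop on an object; the grip force is fixed at half the most. Time passes only in rows, so rows that do not move let the fingers close, or fill a call up. It gives the time, the measured TCP pose, the force, the opening and the grip force at its end, in the units of the state.
- ctrl.get_obs(): the state, without advancing time (a new reading comes with each control period).
- ctrl.camera(name): name is "scene" or "side" or "wrist"; returns a dict with "frame" (400x640x3 uint8, blue, green, red), "z_map" (400x640 float32, m along the optical axis (not along the pixel's ray), 0 where there is no reading), "fx", "fy", "cx", "cy" (pixels), "k1" (the pictures are not rectified: a ray, as slopes to the right and down, at radius r is drawn at 1 + k1 r^2 times it, then the intrinsics apply), "xyz" and "rotation" of the camera in the world. Camera axes: x right, y down, z forward; pixel columns grow to the right and rows downward; lengths in m; the calibration is good to about 2 mm. A picture is of the moment at which its call begins.
- ctrl.hand_in(): hands the job in; it is judged then, once.
The state is a dict: "time_s": time; "q": joint angles; "dq": joint speeds; "joint_efforts": joint torques, N m; "eef_pos": TCP position; "eef_rot": TCP orientation; "wrist_force": force on the tool from outside, world axes, zero at the start; "torque": the same for the moment, N m; "opening": opening from 0.0 (shut) to 1.0 (fully open); "grasp_force": force on a finger pad.
Only numpy, scipy, OpenCV 4.12 (cv2) and the standard library are available. Lean on these libraries where they do the work, as an engineer would, in place of code of your own. Each camera call takes 0.05 s, during which the arm holds its last target. There are 200 camera calls.

## Task

Get the coffee grinder going: first slide the steel sash on its front fully down over the window, then drop the loose bayonet lid into the collar on top and twist it clockwise (seen from above) against its spring to the middle of its travel, halfway between where it drops in and where it locks. Do not let it reach the lock at any time, and finish still gripping the lid and holding it still in that middle position, because let go it springs back. Do not disturb the mug, salt shaker or spice jar.

Things in the scene. Friction and masses are not known exactly. Their poses are not given: they have to be found in the camera images.
- grinder: Black coffee grinder fixed to the worktop: box housing 130 (x) x 120 (y) x 115 mm high, steel collar on top to 140 mm. Origin: centre of the underside, below the collar's axis; z up; -x is its front, with the sash. Seen from above, clockwise is decreasing yaw.
- sash (a joint): Height of the sash above fully closed, m: 0 = fully down (window covered), 0.040 = fully up. Steel plate 86 mm wide, 62 mm high, sliding vertically on the grinder's front; stays where it is left, needs about 3 N to slide, solid stop at 0.
- sash_handle (a point): Middle of the top face of the sash's black handle bar: 44 mm long along the grinder's y, 14 mm deep (x), 14 mm high, on a stem, its middle 31 mm in front of the sash plate's middle. With the sash closed this point is at (-0.0985, 0, 0.071) m in the grinder's frame. Push it down from above, or pinch its ends.
- collar_top (a point): Centre of the collar's mouth, 140 mm above the grinder's origin, same axes. Collar 84 mm across, bore 56 mm, inward lip 7 mm thick at the top. The lip has two gaps, 15 mm wide, 71 mm from gap end to gap end, on the grinder's +y and -y sides: the lid's lugs drop through them and pass under the lip when twisted. Anticlockwise is blocked after about 0.1 rad.
- mid_mark (a point): Tip of the long thin raised steel fin on the deck, 62 mm from the collar's axis, 123 mm high: where the lid's front pointer stands at the middle of the twist, 0.65 rad clockwise of drop-in. A short bar straight in front (-x) marks drop-in, a round stud 1.30 rad clockwise of it marks the lock.
- lid: Loose bayonet lid, about 140 g, 55 mm high, standing on its plug on the sink's drainer. Origin: centre of the plug's underside, z up. Grey plug 52 mm across, 18 mm high, a lug at each end of its y axis (66 mm over the ends, 10 mm wide, 2 to 9 mm above the origin); black disc 80 mm across from 18 to 28 mm; on it the grip bar along x. The same after a half turn (yaw + pi is as good).
- lid_grip (a point): On the lid's axis, 50 mm above its origin, in the grey grip bar (60 mm long along the lid's x, 20 mm wide, from 28 to 55 mm; steel pointers on the rim at both its ends). The lid drops in with its x along the grinder's x, either way round, within about 0.08 rad. Seated, the disc rests on the collar, lid origin 122 mm above the grinder's; 2 mm play sideways and upward.
- ring (a joint): Turn of the sprung ring in the collar, rad, 0 at rest, growing clockwise, stop at 1.22. The lugs meet it after about 0.12 rad of twist and push it round: lid's twist = this + about 0.12. Its spring (0.30 N m per rad) turns ring and lid back. About 0.53 with the lid at the middle; from 0.95 on the lid goes into its lock, not allowed.
- mug: Bystander: cream mug, 78 mm across, 116 mm over its handle, 101 mm high. Origin at the underside.
- salt: Bystander: salt shaker, 44 mm across, 90 mm high. Origin: centre of the underside.
- spice: Bystander: spice jar with black cap, 45 mm across, 105 mm high. Origin: centre of the underside.
Not all that is in view belongs to the job. Leave any red look-alike of the lid alone.

How it is judged:
On the way, in this order (a step that is already met when the one before it is completed fails the run):
1. the sash is slid fully down while the lid is still off the grinder (value of joint sash below 0.004 m and horizontal distance between lid and grinder above 0.05 m), for 0.2 s.
2. the lid is dropped into the collar, seated and not yet twisted (horizontal distance between lid and grinder below 0.004 m and z of lid in the frame of grinder between 0.119 and 0.126 m and angle between lid's own z axis and vertical below 0.08 rad and value of joint ring below 0.3 rad), for 0.1 s.
At the end, for the whole second after the job is handed in: The sash is within 4 mm of fully down; the lid sits in the collar (on its axis within 4 mm, origin 119 to 126 mm above the grinder's, level) and is twisted clockwise 0.50 to 0.80 rad from drop-in with the sprung ring turned 0.30 to 0.75 rad, at rest, and the fingers still grip it (more than 2 N) (horizontal distance between lid and grinder below 0.004 m and z of lid in the frame of grinder between 0.119 and 0.126 m and angle between lid's own z axis and vertical below 0.08 rad and value of joint sash below 0.004 m and angle between the x axis of lid and the x axis of grinder, either way round between 0.5 and 0.8 rad and value of joint ring between 0.3 and 0.75 rad and angular speed of lid below 0.15 rad/s and contact force between the fingers and lid above 2 N); the arm keeps its last pose, push and grip.
It fails at once if the lid is twisted as far as its lock (ring beyond 0.95 rad) (value of joint ring above 0.95 rad).
It fails at once if the mug is pushed more than 25 mm or tipped (distance of mug from where it was at the start of the episode above 0.025 m or angle between mug's own z axis and vertical above 0.35 rad).
It fails at once if the salt shaker is pushed more than 25 mm or tipped (distance of salt from where it was at the start of the episode above 0.025 m or angle between salt's own z axis and vertical above 0.35 rad).
It fails at once if the spice jar is pushed more than 25 mm or tipped (distance of spice from where it was at the start of the episode above 0.025 m or angle between spice's own z axis and vertical above 0.35 rad).
It also fails if it takes over 54 s, if anything falls off the work surface, if the arm or the gripper's body presses on something with over 40 N, if the wrist force passes 120 N, or if a joint passes its speed limit or range.

## Working session

There is one attempt and no reset: what is moved stays moved. The work goes in short steps, Python scripts to look and compute and a tool call to move; the robot and the scene stay as the last step left them, time stands still between calls to the robot, and variables do not carry over. Pictures are saved under pics/ and viewed, at most 10 in all, crops included, and the job is handed in when it is done.

Besides the shell and the picture viewer there is one more tool, called in YAML: its name, and indented under it one key for each argument. jog_arm: Moves the arm, as the interface text tells. Its arguments: {"type":"object","properties":{"series":{"type":"array"}},"required":["series"]}

```bash
mkdir -p pics
cat > h.py <<'E'
import numpy as np, cv2, pickle
from bench import ctrl
def snap(name):
    c=ctrl.camera(name); pickle.dump(c,open(f'{name}.pkl','wb')); return c
def load(name): return pickle.load(open(f'{name}.pkl','rb'))
def R(c):
    r=np.array(c['rotation'],float)
    if r.shape==(3,3): return r
    w,x,y,z=r.ravel()
    from scipy.spatial.transform import Rotation as S
    return S.from_quat([x,y,z,w]).as_matrix()
def rays(c,uv):
    uv=np.atleast_2d(np.array(uv,float)); K=np.array([[c['fx'],0,c['cx']],[0,c['fy'],c['cy']],[0,0,1]])
    p=cv2.undistortPoints(uv.reshape(-1,1,2),K,np.array([c['k1'],0,0,0,0.])).reshape(-1,2)
    return np.c_[p,np.ones(len(p))]
def world(c,uv):
    uv=np.atleast_2d(uv); z=c['z_map'][uv[:,1].astype(int),uv[:,0].astype(int)]
    return np.array(c['xyz'])+(rays(c,uv)*z[:,None])@R(c).T
def plane(c,uv,h):
    d=rays(c,uv)@R(c).T; o=np.array(c['xyz']); return o+d*((h-o[2])/d[:,2])[:,None]
def cloud(c):
    v,u=np.mgrid[0:400,0:640]; return world(c,np.c_[u.ravel(),v.ravel()]).reshape(400,640,3)
E
python3 - <<'E'
from h import *
for n in ['scene','side','wrist']:
    c=snap(n); cv2.imwrite(f'pics/{n}0.png',c['frame']); print(n,c['xyz'],np.round(R(c),3).tolist(),c['fx'],c['k1'])
a=np.vstack([load('scene')['frame'],load('side')['frame']]); 
print(ctrl.get_obs())
E
```

```text
scene [-0.20757251 -0.45882392  1.17137403] [[0.592, -0.603, 0.535], [-0.806, -0.437, 0.399], [-0.007, -0.668, -0.745]] 495.13143303595047 -0.11079132234923958
side [-0.28036625 -0.9261181   0.90544401] [[0.79, -0.316, 0.526], [-0.613, -0.417, 0.671], [0.007, -0.852, -0.523]] 491.9031573080773 0.008814909589414987
wrist [0.57443161 0.07087201 0.37205791] [[1.0, 0.001, -0.002], [0.0, -0.959, -0.284], [-0.003, 0.284, -0.959]] 339.48866227764495 -0.0714700066396969
{'time_s': 0.15, 'q': array([-2.06303212e-01,  1.81385922e-01,  1.60777622e+00, -2.45872631e-05,
        1.35380069e+00, -2.06297219e-01]), 'dq': array([ 0.00147976, -0.0004348 , -0.00277305, -0.00067537,  0.00082711,
       -0.00111862]), 'joint_efforts': array([ 1.94259010e-03, -4.45260644e+01, -3.51692533e+01, -1.26067753e-04,
        5.82284134e-03,  2.14055274e-05]), 'eef_pos': array([5.74574801e-01, 9.68215600e-05, 2.30583382e-01]), 'eef_rot': array([-5.66822958e-04,  7.07106857e-01,  7.07106374e-01, -3.84976029e-04]), 'wrist_force': array([ 0.06135308,  0.25996883, -0.16821004]), 'torque': array([-0.00595179,  0.00264153,  0.04274982]), 'grasp_force': 0.0, 'opening': 1.0004718524959932}
```

View pics/scene0.png

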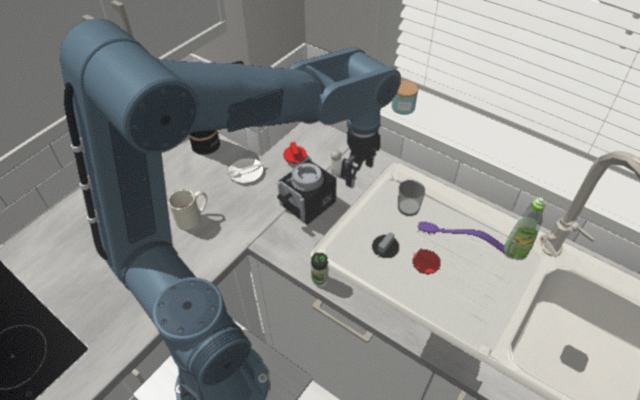

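View pics/side0.png

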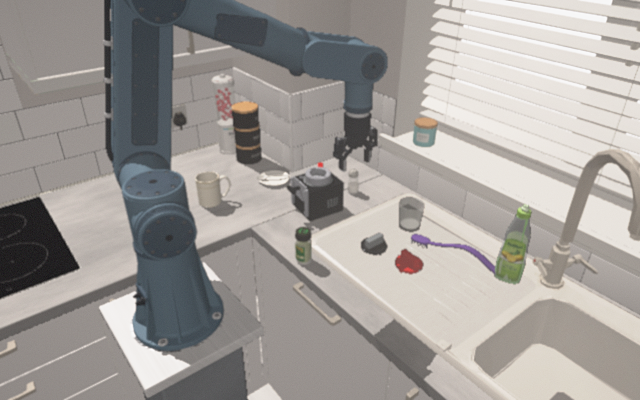

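Scene: the grinder is at (307,190), with its front facing image-left. Lid candidates are the black disc with grey bar at (385,243), a red look-alike at (426,261) and a red one at (295,153). I choose (385,243), black with a grey grip, and check it in a crop. Salt is at (337,160), spice at (320,267), mug at (185,208).

Run:
```python
from h import *
s=load('scene');d=load('side')
def cr(c,x,y,w=100,h=72): return cv2.resize(c['frame'][y:y+h,x:x+w],(400,288),interpolation=cv2.INTER_CUBIC)
cv2.imwrite('pics/crop1.png',np.vstack([np.hstack([cr(s,260,155),cr(s,350,215)]),np.hstack([cr(d,270,150),cr(d,330,215)])]))
for n,c,pts in [('scene',s,dict(lid=(385,246),drain=(400,270),grip=(387,241),coll=(307,177),deck=(325,183),salt=(336,155),spice=(320,257),mug=(185,195),table=(260,220),sash=(290,192))),('side',d,dict(lid=(374,248),grip=(374,240),coll=(318,176),deck=(335,186),salt=(353,172),spice=(303,230),glass=(410,215)))]:
    for k,p in pts.items(): print(n,k,np.round(world(c,p)[0],3))
```

```text
scene lid [ 0.549 -0.115  0.055]
scene drain [ 0.534 -0.177  0.008]
scene grip [ 0.566 -0.11   0.056]
scene coll [0.587 0.186 0.116]
scene deck [0.599 0.128 0.116]
scene salt [0.738 0.186 0.09 ]
scene spice [ 0.386 -0.01   0.102]
scene mug [0.344 0.465 0.073]
scene table [0.443 0.26  0.004]
scene sash [0.514 0.192 0.112]
side lid [ 0.556 -0.116  0.027]
side grip [ 0.556 -0.114  0.055]
side coll [0.59  0.197 0.118]
side deck [0.602 0.123 0.11 ]
side salt [0.736 0.187 0.09 ]
side spice [ 0.379 -0.007  0.106]
side glass [ 0.716 -0.103  0.072]
```

View pics/crop1.png

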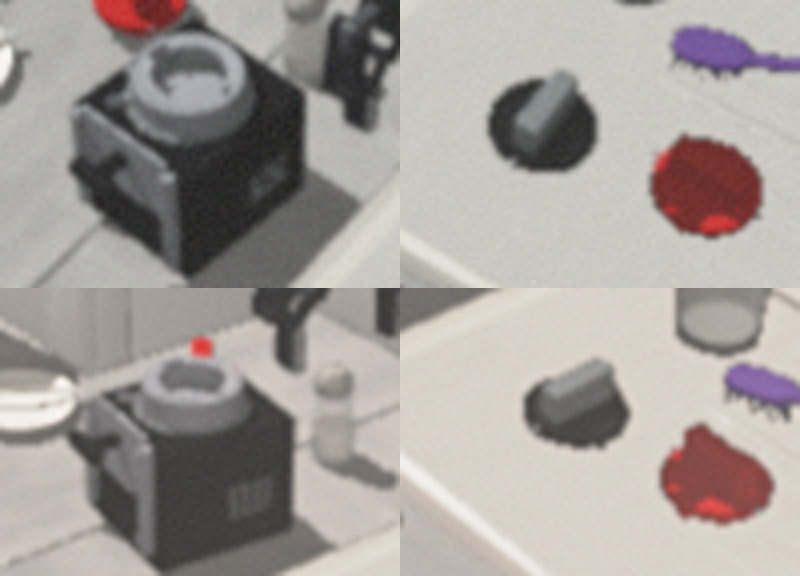

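View pics/wrist0.png

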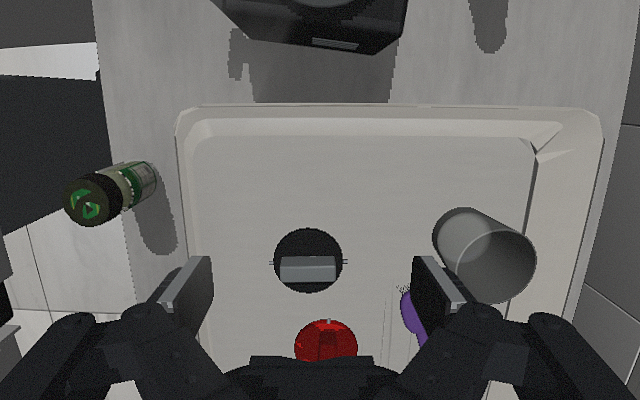

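The crop confirms the chosen lid: black disc with a grey bar, at wrist (308,260). The other two are red. Now I measure the poses.

```bash
cat > m.py <<'E'
from h import *
import sys
def rect(P):
    (c,s,a)=cv2.minAreaRect(P[:,:2].astype(np.float32)*1000); return np.round(c,1),np.round(s,1),round(a,1)
def meas(n,c):
    P=cloud(c).reshape(-1,3); hsv=cv2.cvtColor(c['frame'],cv2.COLOR_BGR2HSV).reshape(-1,3); V=hsv[:,2].astype(int)
    near=lambda x,y,r: np.hypot(P[:,0]-x,P[:,1]-y)<r
    for nm,m in [('deck',near(.585,.19,.1)&(abs(P[:,2]-.115)<.006)&(V<70)),('collar',near(.585,.19,.07)&(abs(P[:,2]-.140)<.004)),
      ('disc',near(.556,-.115,.06)&(abs(P[:,2]-.028)<.006)),('grip',near(.556,-.115,.06)&(abs(P[:,2]-.055)<.005)),
      ('handle',near(.49,.19,.06)&(P[:,2]>.05)&(V<70))]:
        Q=P[m]
        if len(Q)>10: print(n,nm,len(Q),*rect(Q),np.round(np.median(Q,0),4))
if __name__=='__main__':
    for n in ['scene','side','wrist']: meas(n,load(n))
E
python3 m.py
```

```text
scene deck 416 [564.  182.6] [122.9 159.3] 82.7 [0.5591 0.1388 0.1143]
scene collar 244 [580.6 180. ] [82.9 83.6] 69.5 [0.5791 0.1784 0.1392]
scene disc 367 [ 567.  -106.6] [81.8 78.6] 12.4 [ 0.5642 -0.1162  0.0285]
scene grip 124 [ 570.  -106.1] [61.  20.8] 0.9 [ 0.5685 -0.1066  0.0553]
scene handle 192 [508.2 181.6] [94.6 66.4] 86.8 [0.5107 0.1849 0.1105]
side deck 146 [558.2 153.2] [ 63.3 147.3] 82.2 [0.5714 0.1319 0.1144]
side collar 152 [577.4 181.6] [80.6 82.3] 6.0 [0.5748 0.1795 0.1393]
side disc 239 [ 564.1 -107.8] [74.4 77. ] 46.7 [ 0.5562 -0.1176  0.0272]
side grip 92 [ 567.  -104.3] [61.6 22.3] 2.1 [ 0.5646 -0.1059  0.0539]
side handle 57 [497.  172.9] [33.5 82.6] 40.6 [0.5069 0.1631 0.1093]
wrist deck 4784 [572.2 126.7] [ 25.1 137.6] 89.9 [0.5901 0.1295 0.1137]
wrist disc 2258 [ 569.9 -105.9] [78.9 79.1] 38.0 [ 0.5699 -0.0924  0.0264]
wrist grip 978 [ 569.8 -105.8] [60.2 20.5] 2.3 [ 0.5696 -0.105   0.0532]
wrist handle 109 [511.3 136.8] [ 5.  17.3] 88.2 [0.5103 0.1383 0.1122]
```

jog_arm:
  series:
    - [[30,-14,0,0,0,0,0],[30,-14,0,0,0,0,0],[30,-14,0,0,0,0,0],[30,-14,0,0,0,0,0],[30,-14,0,0,0,0,0],[30,-14,0,0,0,0,0],[12,-10,0,0,0,0,0],[0,0,0,0,0,0,0],[0,0,0,0,0,0,0],[0,0,0,0,0,0,0]]

```text
time_s: 1.15
eef_pos: [0.4816, 0.191, 0.2313]
eef_rot: [0.0, 0.707, 0.707, -0.0]
wrist_force: [-0.1, -0.1, 0.4]
opening: 0.0
grasp_force: 0.0
```

Run:
```python
from m import *
c=snap('wrist'); cv2.imwrite('pics/w1.png',c['frame']); meas('wrist',c)
P=cloud(c).reshape(-1,3)
m=(np.hypot(P[:,0]-.58,P[:,1]-.18)<.05)&(abs(P[:,2]-.14)<.004)
print(cv2.fitEllipse(cv2.convexHull((P[m,:2]*1000).astype(np.float32))))
o=ctrl.get_obs();print(o['eef_pos'],o['time_s'],o['opening'])
```

```text
wrist deck 9882 [565.4 184.1] [119.5 162.4] 82.7 [0.5574 0.2056 0.1138]
wrist collar 4829 [581.4 181.7] [83.7 82.4] 0.2 [0.5765 0.1855 0.1387]
wrist handle 44194 [498.8 178.8] [111.2  92.6] 20.7 [0.4864 0.2014 0.301 ]
((581.4398803710938, 181.5076904296875), (83.17063903808594, 84.14681243896484), 70.12772369384766)
[0.48163054 0.19097189 0.23123075] 1.2 -0.0006535267842382037
```

View pics/w1.png

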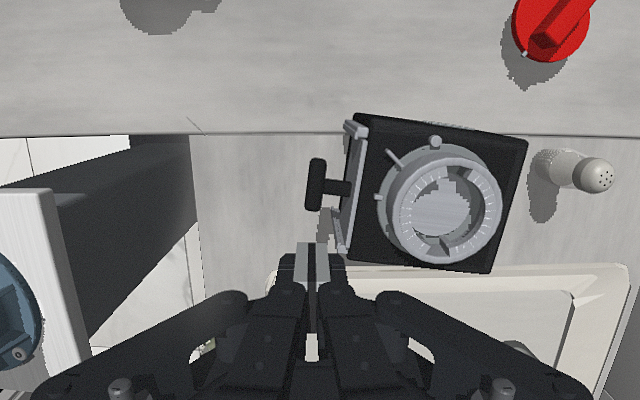

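The wrist view shows the handle bar at (316,185), the sash still up, the collar at (444,205), the drop-in bar at (378,197), the fin at (393,156), the stud at (436,142), the salt at (590,172) and a red look-alike at (550,30), clear of the work.

Run:
```python
from m import *
c=load('wrist')
P=cloud(c); 
A=np.array([.5814,.1815])
for nm,p,h in [('handle',(316,185),None),('h_far',(316,159),.111),('h_near',(314,210),.111),('dropin',(377,197),.122),('fin',(388,151),.123),('stud',(435,141),.123),('decknw',(355,114),.115),('deckne',(527,139),.115),('deckse',(491,272),.115)]:
    w=plane(c,p,h)[0] if h else world(c,p)[0]
    d=w[:2]-A; print(nm,np.round(w,4),'r',round(np.hypot(*d),4),'ang from -x',round(np.arctan2(d[1],d[0])-np.pi,3))
m=(np.hypot(P[...,0]-.48,P[...,1]-.2)<.045)&(abs(P[...,2]-.111)<.012)
print('handle',rect(P[m]),np.median(P[m],0))
m=(abs(P[...,2]-.115)<.004)&(np.hypot(P[...,0]-A[0],P[...,1]-A[1])<.11)&(c['frame'].max(2)<60)
print('deck',rect(P[m]))
```

```text
handle [0.4848 0.1956 0.1109] r 0.0976 ang from -x -0.145
h_far [0.4847 0.2165 0.111 ] r 0.1028 ang from -x -0.347
h_near [0.4832 0.1747 0.111 ] r 0.0984 ang from -x -6.214
dropin [0.5317 0.1888 0.122 ] r 0.0502 ang from -x -0.147
fin [0.5379 0.2246 0.123 ] r 0.0613 ang from -x -0.78
stud [0.5725 0.2322 0.123 ] r 0.0515 ang from -x -1.397
decknw [0.5135 0.2509 0.115 ] r 0.0971 ang from -x -0.796
deckne [0.6487 0.2337 0.115 ] r 0.0852 ang from -x -2.481
deckse [0.6371 0.1189 0.115 ] r 0.0838 ang from -x -3.985
handle (array([501.1, 197.3]), array([59.1, 46.9]), 82.7) [0.49290547 0.19465371 0.10909488]
deck (array([562.8, 184.4]), array([119.2, 167.6]), 82.6)
```

jog_arm:
  series:
    - [[3,2,30,0,0,0,0],[0,0,30,0,0,0,0],[0,0,30,0,0,0,0],[0,0,20,0,0,0,0],[0,0,10,0,0,0,0],[0,0,10,0,0,0,0],[0,0,10,0,0,0,0],[0,0,10,0,0,0,0],[0,0,7,0,0,0,0],[0,0,0,0,0,0,0]]

```text
time_s: 2.2
eef_pos: [0.4829, 0.195, 0.0736]
eef_rot: [-0.0, 0.707, 0.707, -0.0]
wrist_force: [-0.2, -0.3, -0.6]
opening: 0.002
grasp_force: 0.0
```

jog_arm:
  series:
    - [[0,0,1,0,0,0,0],[0,0,1,0,0,0,0],[0,0,1,0,0,0,0],[0,0,1,0,0,0,0],[0,0,0,0,0,0,0],[0,0,0,0,0,0,0],[0,0,0,0,0,0,0],[0,0,0,0,0,0,0],[0,0,0,0,0,0,0],[0,0,0,0,0,0,0]]

```text
time_s: 3.2
eef_pos: [0.4832, 0.1952, 0.071]
eef_rot: [0.0, 0.707, 0.707, 0.0]
wrist_force: [-2.6, 0.7, 6.0]
opening: -0.003
grasp_force: 3.2
```

Run:
```python
from m import *
c=snap('wrist'); s=snap('scene'); cv2.imwrite('pics/c2.png',np.hstack([cv2.resize(s['frame'][155:227,260:360],(400,288),interpolation=2),cv2.resize(c['frame'][60:300,240:560],(400,288))]))
o=ctrl.get_obs();print(o['eef_pos'],o['time_s'],o['wrist_force'])
P=cloud(s); m=(np.hypot(P[...,0]-.484,P[...,1]-.194)<.04); print(np.sort(P[m][:,2])[::-20][:10])
```

```text
[0.4831575  0.19525099 0.07097275] 3.3 [-2.619941   -0.74651581  6.05774405]
[0.43529818 0.43366497 0.43313438 0.43250304 0.43196547 0.43166969
 0.43116343 0.4308036  0.43028748 0.42971769]
```

View pics/c2.png

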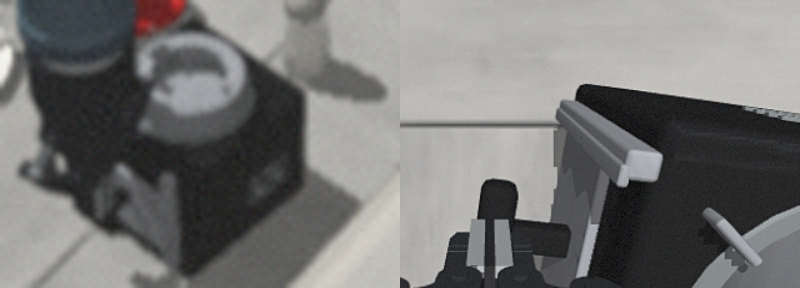

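The sash is down with the fingers on the handle, at TCP z 0.071 and 6 N. I press slightly more to confirm the stop, then rise.

jog_arm:
  series:
    - [[0,0,1,0,0,0,0],[0,0,1,0,0,0,0],[0,0,1,0,0,0,0],[0,0,0,0,0,0,0],[0,0,0,0,0,0,0],[0,0,0,0,0,0,0],[0,0,0,0,0,0,0],[0,0,0,0,0,0,0],[0,0,0,0,0,0,0],[0,0,0,0,0,0,0]]

```text
time_s: 4.3
eef_pos: [0.4834, 0.1953, 0.0707]
eef_rot: [0.0, 0.707, 0.707, 0.0]
wrist_force: [-13.9, -4.1, 32.0]
opening: 0.006
grasp_force: 15.8
```

jog_arm:
  series:
    - [[0,0,-30,0,0,0,0],[0,0,-40,0,0,0,0],[0,0,-40,0,0,-0.145,0],[0,0,-40,0,0,-0.145,0],[0,0,-10,0,0,-0.145,0],[0,0,0,0,0,-0.145,0],[0,0,0,0,0,-0.145,0],[0,0,0,0,0,-0.145,0],[0,0,0,0,0,-0.145,0],[0,0,0,0,0,-0.145,0]]

```text
time_s: 5.3
eef_pos: [0.483, 0.195, 0.2272]
eef_rot: [0.0, 0.201, 0.98, 0.0]
wrist_force: [-1.1, 0.6, 0.1]
opening: 0.002
grasp_force: 0.0
```

jog_arm:
  series:
    - [[0,0,0,0,0,-0.145,85],[0,0,0,0,0,-0.145,85],[0,0,0,0,0,-0.15,85],[0,-40,0,0,0,0,85],[0,-40,0,0,0,0,85],[0,-40,0,0,0,0,85],[0,-40,0,0,0,0,85],[0,-40,0,0,0,0,85],[0,-40,0,0,0,0,85],[0,0,0,0,0,0,85]]

```text
time_s: 6.3
eef_pos: [0.4902, -0.0491, 0.2274]
eef_rot: [0.0, -0.012, 1.0, -0.001]
wrist_force: [0.5, 0.4, 0.0]
opening: 0.996
grasp_force: 0.0
```

Run:
```python
from m import *
c=snap('wrist'); meas('wrist',c)
s=snap('scene'); P=cloud(s); m=(np.hypot(P[...,0]-.484,P[...,1]-.194)<.022)&(P[...,2]>.05); print('handle z',np.percentile(P[m][:,2],[10,50,90]))
o=ctrl.get_obs();print(o['eef_pos'],o['eef_rot'],o['q'],o['time_s'])
```

```text
wrist deck 6030 [569.6 181.9] [120.5 127.2] 82.3 [0.5382 0.1559 0.1137]
wrist collar 2187 [571.7 186.7] [84.1 61.2] 57.3 [0.5595 0.1912 0.1384]
wrist disc 2695 [ 569.1 -106.6] [79.2 79.9] 42.6 [ 0.5638 -0.0967  0.0261]
wrist grip 1029 [ 568.9 -106.6] [59.7 20.3] 1.2 [ 0.5673 -0.1062  0.053 ]
wrist handle 5309 [515.6 186.4] [81.6 84.3] 35.7 [0.5181 0.1855 0.1107]
handle z [0.06315005 0.0691076  0.07248608]
[ 0.48989341 -0.04544676  0.2271299 ] [-8.47529184e-05 -1.33882806e-02  9.99910337e-01  2.53880081e-04] [-3.34565202e-01 -3.59728452e-03  1.81485236e+00  4.31926897e-04
  1.33067008e+00 -1.93224168e+00] 6.4
```

jog_arm:
  series:
    - [[-26,-21,0,0,0,0,45],[-26,-21,0,0,0,0,45],[-25,-21,0,0,0,0,45],[0,0,30,0,0,0,45],[0,0,30,0,0,0,45],[0,0,30,0,0,0,45],[0,0,30,0,0,0,45],[0,0,0,0,0,0,45],[0,0,0,0,0,0,45],[0,0,0,0,0,0,45]]

```text
time_s: 7.4
eef_pos: [0.5702, -0.1053, 0.1093]
eef_rot: [0.001, -0.015, 1.0, -0.001]
wrist_force: [-0.2, 0.5, 0.1]
opening: 0.526
grasp_force: 0.0
```

Run:
```python
from m import *
c=snap('wrist'); meas('wrist',c); cv2.imwrite('pics/w3.png',c['frame'])
o=ctrl.get_obs();print(o['eef_pos'],o['eef_rot'],o['opening'],o['time_s'])
```

```text
wrist disc 6851 [ 569.1 -106.5] [79. 79.] 39.8 [ 0.5643 -0.1072  0.0262]
wrist grip 2874 [ 569.2 -106.5] [59.9 20. ] 1.1 [ 0.5666 -0.1066  0.053 ]
[ 0.57034486 -0.10558952  0.10953778] [ 1.68972267e-03 -1.49963252e-02  9.99885889e-01 -6.81161941e-04] 0.5304251041683801 7.45
```

View pics/w3.png

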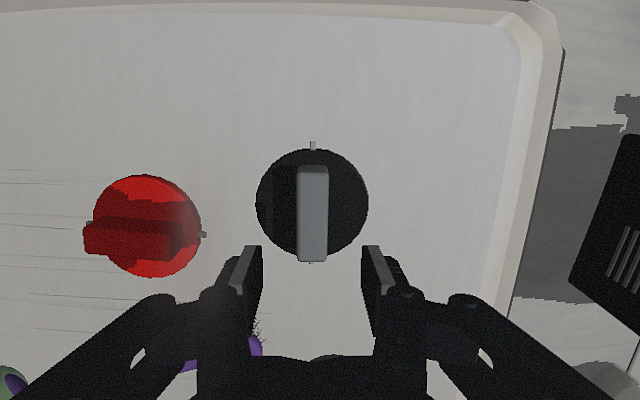

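The bar at (312,213) is centred between the open fingers, and red is clear at left. Descend and grip.

jog_arm:
  series:
    - [[1,-1,25,0,0,0,45],[0,0,25,0,0,0,45],[0,0,18,0,0,0,45],[0,0,10,0,0,0,45],[0,0,0,0,0,0,45],[0,0,0,0,0,0,10],[0,0,0,0,0,0,10],[0,0,0,0,0,0,10],[0,0,0,0,0,0,10],[0,0,0,0,0,0,10]]

```text
time_s: 8.45
eef_pos: [0.5691, -0.107, 0.0309]
eef_rot: [0.001, -0.015, 1.0, -0.001]
wrist_force: [-0.6, 1.7, 6.3]
opening: 0.222
grasp_force: 59.7
```

jog_arm:
  series:
    - [[0,0,-20,0,0,0,10],[0,0,-40,0,0,0,10],[0,0,-40,0,0,0,10],[0,0,-40,0,0,0,10],[0,0,-40,0,0,0,10],[0,0,0,0,0,0.08,10],[0,0,0,0,0,0.075,10],[0,0,0,0,0,0,10],[0,0,0,0,0,0,10],[0,0,0,0,0,0,10]]

```text
time_s: 9.45
eef_pos: [0.5676, -0.1065, 0.2089]
eef_rot: [-0.0, 0.062, 0.998, 0.0]
wrist_force: [0.6, -0.0, -1.2]
opening: 0.218
grasp_force: 59.0
```

jog_arm:
  series:
    - [[3,36,0,0,0,0,10],[3,36,0,0,0,0,10],[3,36,0,0,0,0,10],[3,36,0,0,0,0,10],[3,36,0,0,0,0,10],[3,36,0,0,0,0,10],[3,36,0,0,0,0,10],[3,36,0,0,0,0,10],[0,0,0,0,0,0,10],[0,0,0,0,0,0,10]]

```text
time_s: 10.45
eef_pos: [0.5798, 0.1828, 0.2087]
eef_rot: [-0.0, 0.061, 0.998, -0.0]
wrist_force: [0.2, -0.4, -0.7]
opening: 0.219
grasp_force: 59.1
```

Run:
```python
from m import *
o=ctrl.get_obs();print(o['eef_pos'],o['eef_rot'],o['opening'],o['grasp_force'],o['time_s'],o['q'])
c=snap('wrist'); cv2.imwrite('pics/w4.png',c['frame'])
s=snap('scene');d=snap('side')
f=lambda q:cv2.resize(q,(400,288),interpolation=2)
cv2.imwrite('pics/c4.png',np.vstack([np.hstack([f(s['frame'][130:220,245:370]),f(d['frame'][130:220,255:380])]),np.hstack([f(c['frame'][100:388,120:520]),f(c['frame'])])]))
P=cloud(c).reshape(-1,3); A=o['eef_pos']
m=np.hypot(P[:,0]-A[0],P[:,1]-A[1])<.06; z=P[m,2]; h,e=np.histogram(z,bins=np.arange(.1,.26,.004)); print(list(zip(np.round(e,3),h)))
```

```text
[0.57978638 0.18277563 0.20872585] [-4.55250869e-04  6.14548511e-02  9.98109719e-01 -2.88978908e-04] 0.21862134983706294 59.13275957107544 10.45 [ 1.10595007e-01  2.73404273e-01  1.54230097e+00 -4.26119081e-04
  1.32688346e+00 -1.33711099e+00]
[(np.float64(0.1), np.int64(0)), (np.float64(0.104), np.int64(0)), (np.float64(0.108), np.int64(38)), (np.float64(0.112), np.int64(5857)), (np.float64(0.116), np.int64(299)), (np.float64(0.12), np.int64(221)), (np.float64(0.124), np.int64(68)), (np.float64(0.128), np.int64(76)), (np.float64(0.132), np.int64(75)), (np.float64(0.136), np.int64(2005)), (np.float64(0.14), np.int64(39)), (np.float64(0.144), np.int64(0)), (np.float64(0.148), np.int64(0)), (np.float64(0.152), np.int64(0)), (np.float64(0.156), np.int64(0)), (np.float64(0.16), np.int64(0)), (np.float64(0.164), np.int64(0)), (np.float64(0.168), np.int64(0)), (np.float64(0.172), np.int64(0)), (np.float64(0.176), np.int64(0)), (np.float64(0.18), np.int64(0)), (np.float64(0.184), np.int64(0)), (np.float64(0.188), np.int64(0)), (np.float64(0.192), np.int64(5)), (np.float64(0.196), np.int64(188)), (np.float64(0.2), np.int64(4074)), (np.float64(0.204), np.int64(4736)), (np.float64(0.208), np.int64(138)), (np.float64(0.212), np.int64(250)), (np.float64(0.216), np.int64(350)), (np.float64(0.22), np.int64(402)), (np.float64(0.224), np.int64(468)), (np.float64(0.228), np.int64(6326)), (np.float64(0.232), np.int64(655)), (np.float64(0.236), np.int64(372)), (np.float64(0.24), np.int64(339)), (np.float64(0.244), np.int64(785)), (np.float64(0.248), np.int64(567)), (np.float64(0.252), np.int64(1259))]
```

View pics/c4.png

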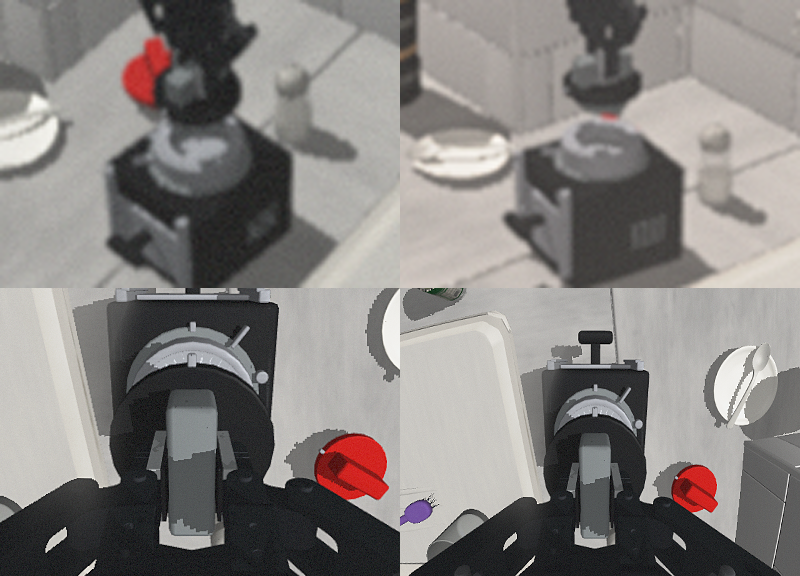

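```bash
cat > lid.py <<'E'
from m import *
from scipy.optimize import least_squares
def lidpose(c,zt,zd,A):
    P=cloud(c).reshape(-1,3); near=np.hypot(P[:,0]-A[0],P[:,1]-A[1])
    B=P[(near<.036)&(abs(P[:,2]-zt)<.004)]; print('bar',rect(B),np.median(B[:,2]))
def circ(c,m,r,x0):  # outer-edge points fit
    P=cloud(c).reshape(-1,3)[m]; 
    a=np.arctan2(P[:,1]-x0[1],P[:,0]-x0[0]); rr=np.hypot(P[:,0]-x0[0],P[:,1]-x0[1]); E=[]
    for k in np.arange(-np.pi,np.pi,.06):
        i=(a>=k)&(a<k+.06)
        if i.sum()>5: E.append(P[i][np.argmax(rr[i])])
    E=np.array(E); E=E[abs(np.hypot(*(E[:,:2]-x0).T)-r)<.004]
    f=least_squares(lambda p:np.hypot(*(E[:,:2]-p).T)-r,x0,loss='soft_l1',f_scale=.001); return len(E),np.round(f.x,4)
E
python3 - <<'E'
from lid import *
c=load('wrist');A=np.array([.5798,.1828]);lidpose(c,.230,.204,A)
P=cloud(c).reshape(-1,3)
print('disc',circ(c,(abs(P[:,2]-.203)<.004)&(P[:,0]<.60),.040,A))
print('collar',circ(c,(abs(P[:,2]-.138)<.004)&(P[:,0]<.56),.042,np.array([.581,.1815])))
for nm,p,h in [('bar',(192+120,330-288+100),.122),('ptr',(192+120,357-288+100),.2),]: print(nm,plane(c,p,h))
E
```

```text
bar (array([578.8, 179. ]), array([43.3, 60.7]), 61.8) 0.23087634764233522
disc (66, array([0.5804, 0.1812]))
collar (34, array([0.5817, 0.1815]))
bar [[0.53530985 0.18715899 0.122     ]]
ptr [[0.53801528 0.18677756 0.2       ]]
```

jog_arm:
  series:
    - [[-1.3,0.4,12,0,0,0,10],[0,0,12,0,0,0,10],[0,0,10,0,0,0,10],[0,0,3,0,0,0,10],[0,0,3,0,0,0,10],[0,0,3,0,0,0,10],[0,0,3,0,0,0,10],[0,0,3,0,0,0,10],[0,0,2,0,0,0,10],[0,0,0,0,0,0,10]]

```text
time_s: 11.6
eef_pos: [0.5813, 0.1824, 0.158]
eef_rot: [-0.0, 0.063, 0.998, -0.0]
wrist_force: [-0.9, 0.1, -1.4]
opening: 0.216
grasp_force: 59.2
```

jog_arm:
  series:
    - [[0,0,1,0,0,0,10],[0,0,1,0,0,0,10],[0,0,1,0,0,0,10],[0,0,1,0,0,0,10],[0,0,0,0,0,0,10],[0,0,0,0,0,0,10],[0,0,0,0,0,0,10],[0,0,0,0,0,0,10],[0,0,0,0,0,0,10],[0,0,0,0,0,0,10]]

```text
time_s: 12.6
eef_pos: [0.5815, 0.1823, 0.1543]
eef_rot: [0.0, 0.063, 0.998, 0.0]
wrist_force: [-0.2, 0.2, -1.4]
opening: 0.219
grasp_force: 59.2
```

Run:
```python
from lid import *
o=ctrl.get_obs();print(o['eef_pos'],o['wrist_force'],o['torque'],o['time_s'])
c=snap('wrist');d=snap('side')
P=cloud(c).reshape(-1,3);A=o['eef_pos'][:2]
print('disc',circ(c,(abs(P[:,2]-.148)<.005)&(P[:,0]<.60),.040,A))
m=(np.hypot(P[:,0]-A[0],P[:,1]-A[1])<.038);h,e=np.histogram(P[m,2],bins=np.arange(.13,.185,.002));print(dict(zip(np.round(e,3),h)))
```

```text
[0.58152855 0.18233017 0.15431535] [-0.166934    0.16026154 -1.44892483] [ 0.02399076  0.00423938 -0.03045584] 12.6
disc (66, array([0.5821, 0.1808]))
{np.float64(0.13): np.int64(0), np.float64(0.132): np.int64(0), np.float64(0.134): np.int64(0), np.float64(0.136): np.int64(1), np.float64(0.138): np.int64(1), np.float64(0.14): np.int64(0), np.float64(0.142): np.int64(0), np.float64(0.144): np.int64(0), np.float64(0.146): np.int64(32), np.float64(0.148): np.int64(5301), np.float64(0.15): np.int64(2270), np.float64(0.152): np.int64(44), np.float64(0.154): np.int64(68), np.float64(0.156): np.int64(82), np.float64(0.158): np.int64(109), np.float64(0.16): np.int64(160), np.float64(0.162): np.int64(161), np.float64(0.164): np.int64(178), np.float64(0.166): np.int64(199), np.float64(0.168): np.int64(213), np.float64(0.17): np.int64(205), np.float64(0.172): np.int64(308), np.float64(0.174): np.int64(1695), np.float64(0.176): np.int64(4809), np.float64(0.178): np.int64(230), np.float64(0.18): np.int64(209), np.float64(0.182): np.int64(209)}
```

jog_arm:
  series:
    - [[0,0,0.5,0,0,0,10],[0,0,0.5,0,0,0,10],[0,0,0.5,0,0,0,10],[0,0,0,0,0,0,10],[0,0,0,0,0,0,10],[0,0,0,0,0,0,10],[0,0,0,0,0,0,10],[0,0,0,0,0,0,10],[0,0,0,0,0,0,10],[0,0,0,0,0,0,10]]

```text
time_s: 13.7
eef_pos: [0.5816, 0.1824, 0.1536]
eef_rot: [0.0, 0.063, 0.998, -0.0]
wrist_force: [-3.8, -0.0, 6.4]
opening: 0.221
grasp_force: 60.0
```

jog_arm:
  series:
    - [[0,0,-0.5,0,0,0.03,10],[0,0,0,0,0,0.07,10],[0,0,0,0,0,0.07,10],[0,0,0,0,0,0.07,10],[0,0,0,0,0,0.07,10],[0,0,0,0,0,0.07,10],[0,0,0,0,0,0.07,10],[0,0,0,0,0,0.07,10],[0,0,0,0,0,0.03,10],[0,0,0,0,0,0,10]]

```text
time_s: 14.7
eef_pos: [0.5815, 0.1832, 0.1537]
eef_rot: [-0.0, 0.331, 0.944, 0.001]
wrist_force: [-2.6, 4.2, 3.1]
opening: 0.222
grasp_force: 59.9
```

Run:
```python
from lid import *
o=ctrl.get_obs();print(o['eef_pos'],o['eef_rot'],o['wrist_force'],o['torque'],o['time_s'],'tool yaw',-2*np.arctan2(o['eef_rot'][1],o['eef_rot'][2]))
c=snap('wrist')
P=cloud(c).reshape(-1,3);A=o['eef_pos'][:2]
print('disc',circ(c,(abs(P[:,2]-.148)<.005)&(P[:,0]<.60),.040,A))
cv2.imwrite('pics/w5.png',np.hstack([cv2.resize(c['frame'][100:340,150:470],(800,600),interpolation=2)]))
```

```text
[0.58149547 0.1831631  0.15368465] [-6.49921882e-05  3.31333468e-01  9.43513506e-01  6.26830756e-04] [-2.62538389  4.1869179   3.12616415] [0.58958488 0.4253789  0.10858645] 14.7 tool yaw -0.6754331904804882
disc (59, array([0.582 , 0.1812]))
```

View pics/w5.png

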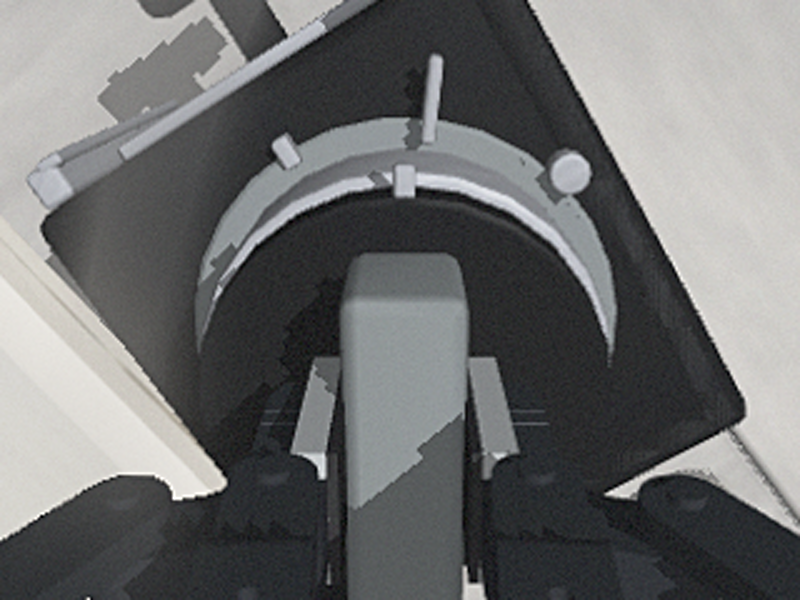

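The pointer (403,180) follows the tool and is about 0.1 rad short of the fin (433,100). I add 0.1 rad.

jog_arm:
  series:
    - [[0,0,0,0,0,0.04,10],[0,0,0,0,0,0.04,10],[0,0,0,0,0,0.025,10],[0,0,0,0,0,0,10],[0,0,0,0,0,0,10],[0,0,0,0,0,0,10],[0,0,0,0,0,0,10],[0,0,0,0,0,0,10],[0,0,0,0,0,0,10],[0,0,0,0,0,0,10]]

```text
time_s: 15.75
eef_pos: [0.5816, 0.1832, 0.1537]
eef_rot: [0.0, 0.38, 0.925, 0.001]
wrist_force: [-2.1, 5.2, 3.3]
opening: 0.218
grasp_force: 60.0
```

Run:
```python
from lid import *
o=ctrl.get_obs();print(o['eef_pos'],o['wrist_force'],o['torque'],o['time_s'],o['grasp_force'],'tool yaw',-2*np.arctan2(o['eef_rot'][1],o['eef_rot'][2]))
c=snap('wrist')
P=cloud(c).reshape(-1,3);A=o['eef_pos'][:2]
print('disc',circ(c,(abs(P[:,2]-.148)<.005)&(P[:,0]<.60),.040,A))
m=(np.hypot(P[:,0]-A[0],P[:,1]-A[1])<.038)&(abs(P[:,2]-.149)<.006); D=P[m]
X=np.c_[D[:,:2]-A,np.ones(len(D))]; k=np.linalg.lstsq(X,D[:,2],rcond=None)[0]; print('tilt/height',k)
cv2.imwrite('pics/w6.png',cv2.resize(c['frame'][100:340,150:470],(640,480),interpolation=2))
s=snap('scene'); P=cloud(s); m=(np.hypot(P[...,0]-.484,P[...,1]-.194)<.022)&(P[...,2]>.05); print('handle z',np.percentile(P[m][:,2],[10,50,90]))
```

```text
[0.58161947 0.18315946 0.15371023] [-2.07199465  5.1705858   3.33587119] [0.72626237 0.38785322 0.1877702 ] 15.75 59.99370038509369 tool yaw -0.7795538899909294
disc (57, array([0.582 , 0.1812]))
tilt/height [ 1.24182150e-04 -8.36560668e-04  1.49108492e-01]
handle z [0.06275685 0.06893941 0.54289417]
```

View pics/w6.png

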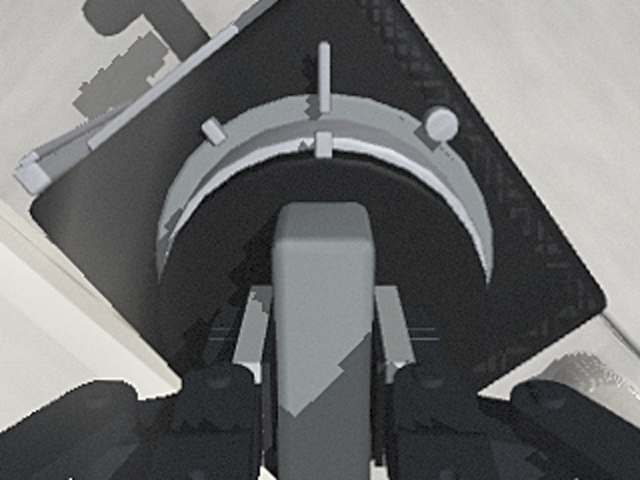

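The pointer (323,145) is in line with the fin (324,75). The lid is level, seated and gripped, and the sash is down. Handing in.

```bash
python3 -c "
from bench import ctrl
print(ctrl.hand_in())"
```

```text
the job is handed in; nothing more can be done
None
```

I handed the job in with the sash fully down and the lid seated, twisted to the mid mark and still gripped at about 60 N; the hand-in returned no verdict.

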